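# Close up the coffee sample caddy

## Robot

A 6-joint arm with a two-finger parallel gripper is mounted at the origin on the work surface. World frame = base frame: x ahead of the robot, y to its left, z up, the work surface at z = 0. Lengths are in m, angles in rad, forces in N, time in s.
With the tool pointing down it reaches from about 0.15 to 0.775 m from the base axis. Payload 6.1 kg.
Tool frame: the origin (TCP) lies on the front face of the gripper's body, between the roots of the fingers; the fingertips stand 73 mm ahead of it and the grasp point (between the pads) lies 54 mm ahead of it; z points along the fingers, y is the line along which they close (so a half turn about z gives the same grasp; the last joint's range is limited). The gripper opens to 85 mm and grips with 20 to 120 N. Pads are 22 mm wide; open, the fingers measure 114 mm over their backs; the gripper's body (76 mm by 85 mm) begins 54 mm behind the grasp point. The pads swing forward as they close: fully open they stand 13 mm farther back than shut.
Start: joints at [1.24, 0.126, -0.04, 1.405, 0, 1.571], TCP at [0.171, 0.497, 0.304] pointing down, gripper open.
Joint ranges: [-2.72, 2.72], [-0.95, 1.95], [-1.27, 1.35], [-1.78, 2.02], [-1.46, 1.47], [-3.14, 3.14]. Speed limits (rad/s): [2.39, 2.39, 3.01, 3.14, 3.14, 3.14].

## Interface

Orientations are given as a 3x3 rotation matrix whose columns are the frame's x, y, z axes.
In Python, from cell import arm, optics, workorder gives the robot as it stands.
- The arm moves only by the shell command python3 -m inch 'ROWS' [FORCE]. ROWS is JSON, a list that holds one entry, the list of rows, each a list of 5 numbers: the opening, from -1 (shut) to 1 (fully open), then the shift along the tool's x, y, z scaled (see below), then the turn about the tool's z scaled (see below). In form: [[[gripper, tx, ty, tz, roll], ...]]. A call has 1 to 8 rows; each row is the pose to reach, as a shift and turn from the pose commanded when the call began, along the tool's axes at that moment, turning the shorter way round; what a row does not reach only later rows make up. The controller multiplies each number of a shift by 0.2 m and each number of a turn by pi rad. A row lasts 1/8 s, in which the tool goes at most 62.5 mm and 10.7 degrees, less where a joint would pass 70% of its speed; a pose out of reach is approached as far as the arm can. A call with a number of a shift or a turn outside -1 to 1 is refused whole. A call with a gripper value outside its range is refused whole. The fingers move at their own pace and stop on an object; FORCE is the grip in N (left out, the last holds). Time passes only in rows, so rows that repeat a pose let the fingers close. It gives the time, the measured TCP pose, the force, the opening and the grip force at its end, in the units of the state.
- arm.state(): the state, without advancing time (a new reading comes with each control period).
- optics.camera(name): name is "side" or "top" or "wrist"; returns (picture, depth): 400x640x3 uint8, red, green, blue; 400x640 float32, m along the optical axis (not along the pixel's ray), 0 where there is no reading.
- optics.get_calibration(name): a dict with "vertical_fov" (degrees; the focal length in pixels is half the picture's height over the tangent of half this angle, whatever the lens; pixels are square), "cx", "cy" (the principal point, pixels), "R" (3x3) and "t" (3): a world point X has camera coordinates R X + t; the wrist camera has in their place "T_tool_cam" (4x4, takes a point from camera to tool coordinates, whose origin is the TCP and whose axes are the flange's). Camera axes: x right, y down, z forward; pixel columns grow to the right and rows downward; lengths in m; the calibration is good to about 2 mm. A picture is of the moment at which its call begins: read the wrist's pose just before it. get_calibration takes no time and is no camera call.
- workorder.job_done(): hands the job in; it is judged then, once.
The state is a dict: "time": time; "q": joint angles; "qd": joint speeds; "effort": joint torques, N m; "position": TCP position; "orientation": TCP orientation; "force": force on the tool from outside, world axes, zero at the start; "ft_torque": the same for the moment, N m; "width": finger opening in m; "grip_force": force on a finger pad.
Only numpy, scipy, OpenCV 4.12 (cv2) and the standard library are available. Lean on these libraries where they do the work, as an engineer would, in place of code of your own. Each camera call takes 0.05 s, during which the arm holds its last target. There are 200 camera calls.

## Task

Pack up the coffee samples: stand the two loose bean tubes upright in the two empty slots of the wooden caddy (one in each, either way), then set the blue hood gently on top so that its rim sits flat on the caddy's rim with the sides flush all round. Do not drop the hood onto the caddy or knock any glass tube over, leave the tube that is already in the caddy in its slot, and leave the other things on the table where they are.

Things in the scene. Friction and masses are not known exactly. Their poses are not given: they have to be found in the camera images.
- caddy: wooden caddy fixed to the table, a block 144 mm long (its x axis), 58 mm wide (its y axis) and 70 mm high, with three square slots, open at the top, in a row along its length. Outer walls 10 mm, walls between slots 5 mm. May stand at any yaw. Origin: centre of its underside; z up.
- caddy_rim (a point): centre of the caddy's top rim plane, 70 mm above its underside; axes as the caddy's.
- slot0 (a point): centre of the floor of the caddy's slot 0 (at the -x end, 43 mm from the middle; one tube stands here already); the slot is 38 mm square and 62 mm deep, its floor 8 mm above the table; axes as the caddy's.
- slot1 (a point): centre of the floor of the caddy's slot 1 (the middle one); the slot is 38 mm square and 62 mm deep, its floor 8 mm above the table; axes as the caddy's.
- slot2 (a point): centre of the floor of the caddy's slot 2 (at the +x end, 43 mm from the middle); the slot is 38 mm square and 62 mm deep, its floor 8 mm above the table; axes as the caddy's.
- hood: blue cover, a box open at the bottom, outline as the caddy: 144 mm long (x), 58 wide (y), 84 high without handle, walls 4 mm, no lip, about 250 g. In the middle of its top a light wooden bar handle 64 mm long (x), 16 wide (y), 24 high (top 108 mm above the rim). Stands rim down on the table at any yaw; fits either way round. Origin: centre of its lower rim plane; z up.
- tube_light: sealed sample tube full of light brown coffee beans, black screw cap: a plain cylinder 30 mm in diameter and 130 mm tall (the cap is the top 23 mm, same diameter), flat base, about 70 g, standing upright. Origin: centre of its base; z up along the tube.
- tube_medium: sealed sample tube full of medium brown coffee beans, black screw cap: a plain cylinder 30 mm in diameter and 130 mm tall (the cap is the top 23 mm, same diameter), flat base, about 70 g, standing upright. Origin: centre of its base; z up along the tube.
- tube_dark: sealed sample tube full of very dark coffee beans, black screw cap: a plain cylinder 30 mm in diameter and 130 mm tall (the cap is the top 23 mm, same diameter), flat base, about 70 g, standing upright. Origin: centre of its base; z up along the tube. This one starts in the caddy, in slot 0 at the -x end.
- cup: bystander: white ceramic cup, 72 mm across, 75 mm high. Origin: centre of its base.
- jar: bystander: amber jar with a white cap, 60 mm across, 100 mm high. Origin: centre of its base.
- canister: bystander: white canister with a steel lid, 96 mm across, 130 mm high. Origin: centre of its base.
- bottle_green: bystander: green glass bottle, black cap, 52 mm across, 165 mm high. Origin: centre of its base.
- bottle_brown: bystander: brown glass bottle, brass cap, 52 mm across, 165 mm high. Origin: centre of its base.
- pitcher: bystander: steel milk pitcher with a handle at its +y side, 80 mm across, 95 mm high, beyond the caddy. Origin: centre of its base.
- spoon: bystander: steel spoon, 160 mm long, lying flat near the robot. Origin: underside of its middle; x along it.
There are look-alikes about, which are no part of the job. What is shaped like the tube_medium but yellow is not meant.

How it is judged:
By the outcome, as a careful person would: the job done as asked, in the order asked, and still so for the second after the job is handed in, with the robot touching nothing.
It also fails if it takes over 72 s, if anything falls off the work surface, if the arm or the gripper's body presses on something with over 40 N, if the wrist force passes 120 N, or if a joint passes its speed limit or range.

## Working session

There is one attempt and no reset: what is moved stays moved. The work goes in short steps, Python scripts to look and compute and a shell command to move; the robot and the scene stay as the last step left them, time stands still between calls to the robot, and variables do not carry over. Pictures are saved under pics/ and viewed, at most 10 in all, crops included, and the job is handed in when it is done.

```bash
ls; mkdir -p pics; python3 - <<'E'
from cell import arm, optics
import cv2,numpy as np
s=arm.state();print({k:np.round(s[k],3).tolist() for k in s})
for n in("top","side"):
    p,d=optics.camera(n);cv2.imwrite(f"pics/{n}0.png",p[:,:,::-1]);np.savez(f"pics/{n}0.npz",p=p,d=d)
    print(n,optics.get_calibration(n),(d>0).mean())
print(optics.get_calibration("wrist"))
E
```

```text
pics
{'time': 0.0, 'q': [1.24, 0.126, -0.041, 1.405, -0.0, 1.571], 'qd': [-0.001, 0.0, -0.001, -0.001, 0.001, 0.001], 'effort': [0.001, -43.592, 35.292, 0.017, 0.0, -0.0], 'position': [0.17, 0.496, 0.303], 'orientation': [[-0.946, 0.325, -0.001], [0.325, 0.946, -0.002], [-0.0, -0.002, -1.0]], 'force': [0.213, 0.28, -0.109], 'ft_torque': [-0.085, 0.053, -0.01], 'grip_force': 0.0, 'width': 0.085}
top {'vertical_fov': 56.54570464222161, 'cx': 318.8497500957425, 'cy': 198.9872196931609, 'R': array([[-0.10291141, -0.99468816,  0.00216733],
       [-0.96960288,  0.09982931, -0.22339283],
       [ 0.22198984, -0.02509112, -0.97472609]]), 't': array([0.04275812, 0.54753685, 0.96633715])} 0.99578515625
side {'vertical_fov': 47.96186668139828, 'cx': 324.9656251345147, 'cy': 203.01330411784974, 'R': array([[ 0.92584064, -0.3773115 ,  0.02133416],
       [-0.22609949, -0.59826552, -0.76873753],
       [ 0.302817  ,  0.7069048 , -0.63920847]]), 't': array([-0.49103719,  0.18471043,  1.14080935])} 0.99612890625
{'vertical_fov': 61.0281795393394, 'cx': 315.5780810434423, 'cy': 194.3459003038763, 'T_tool_cam': array([[ 5.74658910e-04, -9.53639144e-01, -3.00951911e-01,
         7.75049514e-02],
       [ 9.99999750e-01,  4.23776638e-04,  5.66631310e-04,
         3.77774592e-04],
       [-4.12825408e-04, -3.00952162e-01,  9.53639149e-01,
        -6.99634176e-02],
       [ 0.00000000e+00,  0.00000000e+00,  0.00000000e+00,
         1.00000000e+00]])}
```

View pics/top0.png

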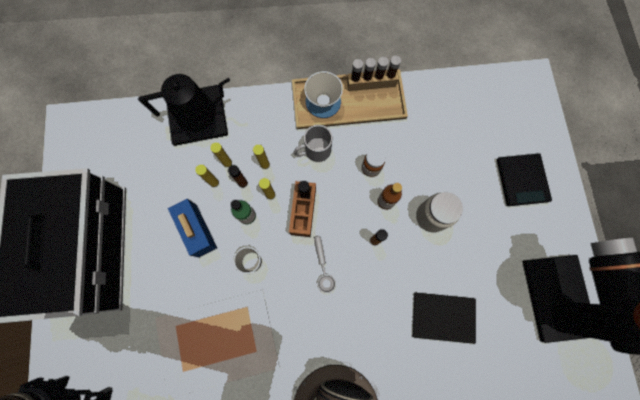

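View pics/side0.png

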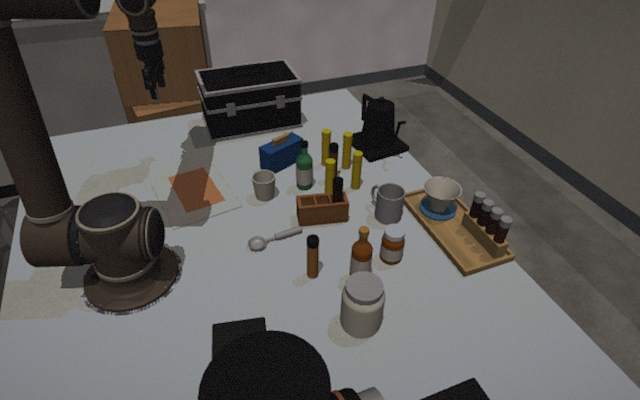

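Top view: caddy at about (302,208) with its capped tube at the far end, hood at (192,228). One loose tube stands at (379,238). The other, at (237,176), has four yellow look-alikes around it. The side view shows the same. I'll zoom in on both.

```bash
python3 - <<'E'
import cv2
a=cv2.imread("pics/top0.png")[135:275,160:400];cv2.imwrite("pics/topc.png",cv2.resize(a,None,fx=3.3,fy=3.3,interpolation=2))
a=cv2.imread("pics/side0.png")[110:290,240:420];cv2.imwrite("pics/sidec.png",cv2.resize(a,None,fx=3.3,fy=3.3,interpolation=2))
E
```

```text
(no output)
```

View pics/topc.png

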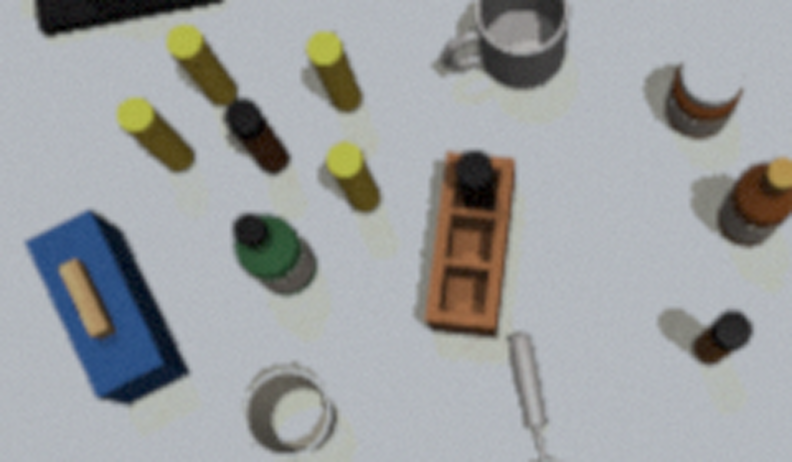

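View pics/sidec.png

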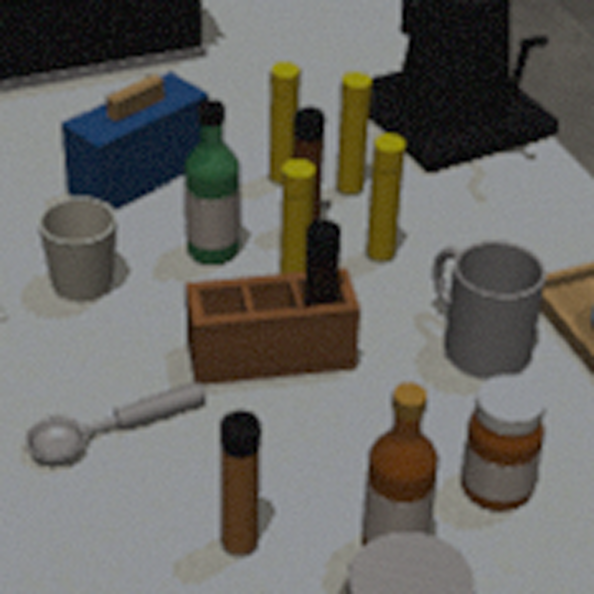

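Zoomed views agree: light tube at crop (733,330), medium tube's cap at (242,118), hood handle at (85,298), and caddy slots 1 and 2 empty. I'll triangulate rough positions across the two views.

```bash
cat > h.py <<'E'
import numpy as np,cv2
from cell import arm,optics
def cam(n,s=None):
    c=optics.get_calibration(n);f=200/np.tan(np.radians(c["vertical_fov"]/2))
    K=np.array([[f,0,c["cx"]],[0,f,c["cy"]],[0,0,1]])
    if n=="wrist":
        T=np.eye(4);T[:3,:3]=s["orientation"];T[:3,3]=s["position"];T=T@c["T_tool_cam"]
        R=T[:3,:3].T;t=-R@T[:3,3]
    else:R,t=np.array(c["R"]),np.array(c["t"])
    return K,R,t
def onplane(C,uv,z):
    K,R,t=C;uv=np.atleast_2d(uv).astype(float)
    d=(R.T@np.linalg.inv(K)@np.c_[uv,np.ones(len(uv))].T).T;o=-R.T@t
    return o+d*((z-o[2])/d[:,2])[:,None]
def tri(C1,a,C2,b):
    P=[C[0]@np.c_[C[1],C[2]] for C in(C1,C2)]
    X=cv2.triangulatePoints(P[0],P[1],np.array(a,float).reshape(-1,2).T,np.array(b,float).reshape(-1,2).T)
    return (X[:3]/X[3]).T
def proj(C,X):
    p=(C[0]@(C[1]@np.atleast_2d(X).T+C[2][:,None])).T;return p[:,:2]/p[:,2:]
E
python3 - <<'E'
from h import *
np.set_printoptions(precision=3,suppress=True)
T,S=cam("top"),cam("side")
tp=lambda u:np.array(u)/3.3+[160,135]; sp=lambda u:np.array(u)/3.3+[240,110]
N="light medium dark y1 y2 y3 y4 handle green".split()
a=tp([(733,330),(242,118),(474,168),(186,42),(324,48),(136,115),(345,160),(85,298),(250,230)])
b=sp([(240,428),(309,119),(322,232),(355,80),(389,143),(285,70),(297,168),(136,97),(211,108)])
for n,x in zip(N,tri(T,a,S,b)):print(n,x)
print("caddy rim",onplane(T,tp([(447,153),(514,157),(496,320),(428,318)]),.07))
print("hood top",onplane(T,tp([(92,210),(27,242),(100,398),(163,356)]),.084))
print("cup",onplane(T,tp((292,405)),.075))
E
```

```text
light [ 0.428 -0.162  0.126]
medium [0.637 0.204 0.124]
dark [0.573 0.023 0.135]
y1 [0.703 0.244 0.13 ]
y2 [0.688 0.134 0.129]
y3 [0.647 0.287 0.129]
y4 [0.592 0.124 0.131]
handle [0.51  0.342 0.095]
green [0.536 0.194 0.164]
caddy rim [[ 0.604  0.046  0.07 ]
 [ 0.594 -0.01   0.07 ]
 [ 0.459  0.019  0.07 ]
 [ 0.466  0.074  0.07 ]]
hood top [[0.581 0.339 0.084]
 [0.56  0.392 0.084]
 [0.428 0.336 0.084]
 [0.456 0.286 0.084]]
cup [[0.407 0.187 0.075]]
```

```bash
python3 -m inch '[[[0.2,-0.9,-0.24,-0.1,-0.013],[0.2,-0.9,-0.24,-0.1,-0.013],[0.2,-0.9,-0.24,-0.1,-0.013]]]' 40; python3 -m inch '[[[0.2,-0.9,-0.24,-0.1,-0.013],[0.2,-0.9,-0.24,-0.1,-0.013],[0.2,-0.9,-0.24,-0.1,-0.013]]]';python3 -m inch '[[[0.2,-0.82,-0.24,-0.1,-0.013],[0.2,-0.82,-0.24,-0.1,-0.013],[0.2,-0.82,-0.24,-0.1,-0.013],[0.2,-0.82,-0.24,-0.1,-0.013],[0.2,-0.82,-0.24,-0.1,-0.013]]]'
cat >> h.py <<'E'
def shot(name):
    s=arm.state();p,d=optics.camera("wrist")
    cv2.imwrite(f"pics/{name}.png",p[:,:,::-1]);np.savez(f"pics/{name}.npz",p=p,d=d,o=s["orientation"],t=s["position"])
    return p,cam("wrist",s),s
def load(name):
    z=np.load(f"pics/{name}.npz");return z["p"],cam("wrist",dict(orientation=z["o"],position=z["t"]))
def plan(pos,yaw=None):
    s=arm.state();R=np.array(s["orientation"]);d=R.T@(np.array(pos)-s["position"])/.2
    a=np.arctan2(R[1,0],R[0,0]);r=0 if yaw is None else -((np.radians(yaw)-a+np.pi)%(2*np.pi)-np.pi)/np.pi
    print("plan",np.round(d,3),"roll",round(r,4),"yaw now",round(np.degrees(a),2),"pos",np.round(s["position"],4),"t",s["time"],"w",round(s["width"],4))
E
python3 - <<'E'
from h import *
shot("w1"); plan([.637,.204,.25],168.2)
E
```

```text
time: 0.48
position: [0.3262, 0.3915, 0.3237]
orientation: [[-0.959, 0.285, -0.0], [0.285, 0.959, -0.0], [0.0, -0.0, -1.0]]
force: [0.1, 1.3, -0.7]
width: 0.0513
grip_force: 0.0
time: 0.85
position: [0.4854, 0.2938, 0.3438]
orientation: [[-0.969, 0.247, -0.0], [0.247, 0.969, -0.0], [0.0, -0.0, -1.0]]
force: [1.4, 1.2, -0.1]
width: 0.0513
grip_force: 0.0
time: 1.48
position: [0.6309, 0.2083, 0.3631]
orientation: [[-0.978, 0.207, -0.002], [0.207, 0.978, -0.0], [0.001, -0.0, -1.0]]
force: [0.4, 0.4, 0.2]
width: 0.0512
grip_force: 0.0
plan [-0.038 -0.016  0.568] roll -0.0006 yaw now 168.1 pos [0.6304 0.2087 0.3636] t 1.525 w 0.0511
```

View pics/w1.png

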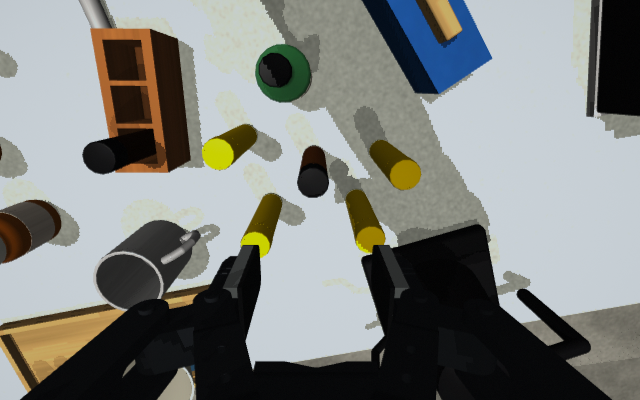

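Wrist view: medium cap top centred near (313,185) with clearance around it, yellow tubes at (220,153), (403,173), (257,243), (370,240). Caddy slots 2 and 1 at (125,60) and (132,103).

```bash
python3 - <<'E'
from h import *
np.set_printoptions(precision=4,suppress=True)
p,C=load("w1");T=cam("top");S=cam("side")
hsv=cv2.cvtColor(p,cv2.COLOR_RGB2HSV)
# medium cap: dark, low-saturation blob
g=p.astype(int);m=((g.max(2)<110)&(g.max(2)-g.min(2)<14)).astype(np.uint8)
roi=np.zeros_like(m);roi[155:205,290:340]=m[155:205,290:340]
n,l,st,ce=cv2.connectedComponentsWithStats(roi);i=1+st[1:,4].argmax();print(st[i],ce[i])
c=np.array([[ce[i][0],184.5]])
print("cap top on .13:",onplane(C,c,.13))
print("tri top:",tri(C,c,T,np.array([242,118])/3.3+[160,135]),"side",tri(C,c,S,np.array([309,119])/3.3+[240,110]))
print("caddy rim rough",onplane(C,[(92,30),(149,28),(168,172),(125,60),(132,103)],.07))
E
```

```text
[297 163  32  35 880] [312.7466 180.1693]
cap top on .13: [[0.6385 0.2045 0.13  ]]
tri top: [[0.6376 0.2046 0.1214]] side [[0.64   0.2041 0.1239]]
caddy rim rough [[0.4578 0.0228 0.07  ]
 [0.4676 0.0777 0.07  ]
 [0.6082 0.0477 0.07  ]
 [0.4901 0.0441 0.07  ]
 [0.5307 0.0358 0.07  ]]
```

```bash
python3 -m inch '[[[0.2,-0.04,-0.013,0.5,0],[0.2,-0.04,-0.013,0.5,0],[0.2,-0.04,-0.013,0.5,0]]]'; python3 -m inch '[[[0.2,0,0,0.3,0],[0.2,0,0,0.57,0],[0.2,0,0,0.57,0],[0.2,0,0,0.57,0]]]'; python3 - <<'E'
from h import *
shot("w2");plan([.638,.2045,.149],168.2)
E
```

```text
time: 1.9
position: [0.6358, 0.2045, 0.261]
orientation: [[-0.979, 0.205, -0.006], [0.205, 0.979, -0.002], [0.006, -0.003, -1.0]]
force: [-0.5, -0.2, 0.9]
width: 0.0518
grip_force: 0.0
time: 2.4
position: [0.6395, 0.2049, 0.1538]
orientation: [[-0.979, 0.206, 0.004], [0.206, 0.979, 0.001], [-0.004, 0.002, -1.0]]
force: [0.4, -0.1, -0.3]
width: 0.051
grip_force: 0.0
plan [ 0.009 -0.004  0.026] roll -0.0006 yaw now 168.09 pos [0.6399 0.205  0.1543] t 2.45 w 0.0512
```

View pics/w2.png

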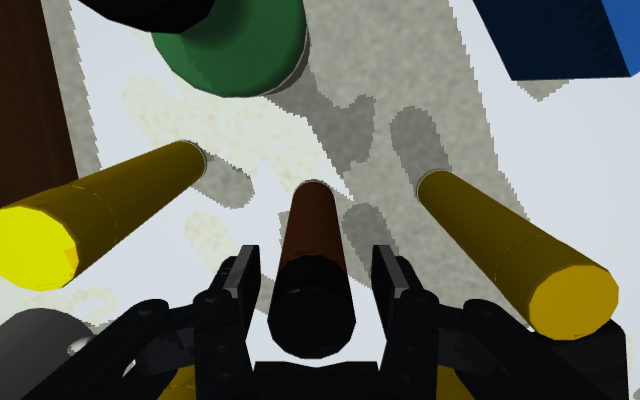

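The tube stands centred between the pads, at column 312. Closing and lifting.

```bash
python3 -m inch '[[[-0.5,0,0,0.02,0],[-0.5,0,0,0.02,0],[-0.5,0,0,0.02,0],[-0.5,0,0,0.02,0],[-0.5,0,0,0.02,0]]]' 40; python3 -m inch '[[[-0.5,0,0,-0.25,0],[-0.5,0,0,-0.75,0],[-0.5,0,0,-0.75,0],[-0.5,0,0,-0.75,0],[-0.5,0,0,-0.75,0]]]'; python3 - <<'E'
from h import *
plan([.53,.033,.30],168.2)
E
```

```text
time: 3.08
position: [0.6395, 0.2041, 0.1486]
orientation: [[-0.978, 0.207, 0.004], [0.207, 0.978, 0.001], [-0.004, 0.002, -1.0]]
force: [-0.3, -0.4, 6.0]
width: 0.029
grip_force: 39.1
time: 3.7
position: [0.6383, 0.204, 0.2956]
orientation: [[-0.978, 0.207, -0.0], [0.207, 0.978, -0.0], [0.0, -0.0, -1.0]]
force: [0.1, -0.5, -0.8]
width: 0.0294
grip_force: 39.6
plan [ 0.353 -0.949 -0.022] roll -0.0008 yaw now 168.06 pos [0.6383 0.204  0.2956] t 3.7 w 0.0294
```

```bash
python3 -m inch '[[[-0.5,-0.03,-0.1,-0.3,0],[-0.5,-0.03,-0.96,-0.3,0],[-0.5,-0.03,-0.96,-0.3,0],[-0.5,-0.03,-0.96,-0.3,0],[-0.5,-0.03,-0.96,-0.3,0],[-0.5,-0.03,-0.96,-0.3,0],[-0.5,-0.03,-0.96,-0.3,0]]]'; python3 - <<'E'
from h import *
p,C,s=shot("w3")
g=p.astype(int);h=cv2.cvtColor(p,cv2.COLOR_RGB2HSV)
cv2.imwrite("pics/w3c.png",cv2.resize(p[0:200,200:460,::-1],None,fx=3,fy=3,interpolation=2))
E
```

```text
time: 4.58
position: [0.6047, 0.016, 0.355]
orientation: [[-0.979, 0.205, -0.001], [0.205, 0.979, 0.0], [0.001, -0.0, -1.0]]
force: [0.7, -0.2, -0.3]
width: 0.0291
grip_force: 39.8
```

View pics/w3c.png

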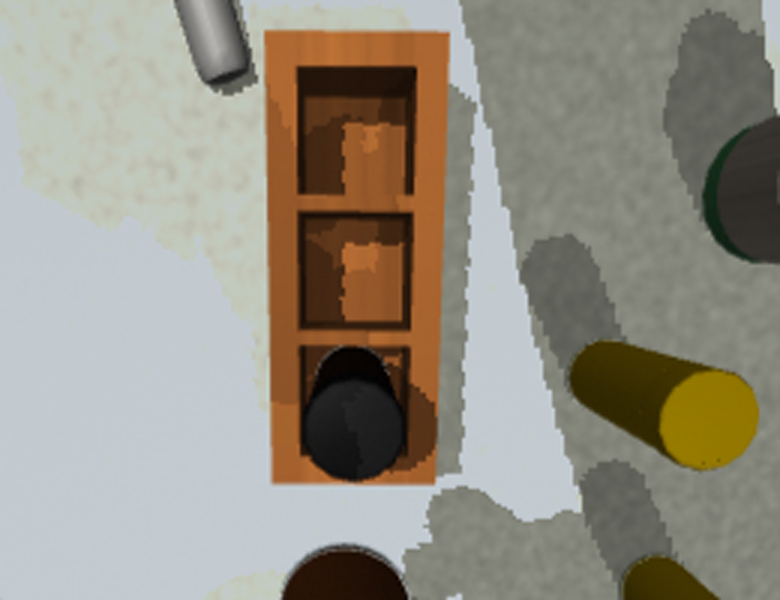

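Caddy seen square on: rim corners at crop (265,31), (449,32), (435,484), (272,484). Slots 2 and 1 are empty.

```bash
cat > caddy.py <<'E'
from h import *
import sys
np.set_printoptions(precision=4,suppress=True)
p,C=load(sys.argv[1]);h=cv2.cvtColor(p,cv2.COLOR_RGB2HSV).astype(int)
m=((h[...,0]<16)&(h[...,1]>110)&(h[...,2]>60)).astype(np.uint8)
m[:,400:]=0;m[175:]=0
m=cv2.morphologyEx(m,cv2.MORPH_OPEN,np.ones((3,3)))
n,l,st,ce=cv2.connectedComponentsWithStats(m);i=1+st[1:,4].argmax()
cs,_=cv2.findContours((l==i).astype(np.uint8),cv2.RETR_EXTERNAL,cv2.CHAIN_APPROX_NONE)
hull=cv2.convexHull(max(cs,key=len))
X=onplane(C,hull[:,0],.07)[:,:2]
r=cv2.minAreaRect((X*1000).astype(np.float32));print("rect mm",r)
c4=np.array([(265,31),(449,32),(435,484),(272,484)])/3+[200,0]
Y=onplane(C,c4,.07);print("eye",Y.mean(0),[np.linalg.norm(Y[k]-Y[(k+1)%4]) for k in range(4)],np.degrees(np.arctan2(*(Y[0]+Y[1]-Y[2]-Y[3])[1::-1])))
s=np.array([(297,67),(416,67),(415,196),(299,196)])/3+[200,0];print("slot2",onplane(C,s,.07).mean(0))
s=np.array([(300,213),(411,213),(411,329),(300,329)])/3+[200,0];print("slot1",onplane(C,s,.07).mean(0))
T,S=cam("top"),cam("side")
print("height check", tri(C,c4[:1]*0+c4[1],T,np.array([(428,318)])/3.3+[160,135]),tri(C,c4[1],S,np.array([(187,284)])/3.3+[240,110]))
print("dark top",onplane(C,np.array([353,430])/3+[200,0],.138))
E
python3 caddy.py w3
```

```text
rect mm ((531.521240234375, 34.43136215209961), (57.935691833496094, 142.86260986328125), 77.85650634765625)
eye [0.5324 0.0346 0.07  ] [np.float64(0.05748629708759406), np.float64(0.14364883013887456), np.float64(0.057823678302909624), np.float64(0.14392724041417038)] 167.85750559152936
slot2 [0.4906 0.0438 0.07  ]
slot1 [0.5324 0.0347 0.07  ]
height check [[0.4672 0.0758 0.0676]] [[0.4702 0.0767 0.0689]]
dark top [[0.5734 0.025  0.138 ]]
```

```bash
python3 -m inch '[[[-0.5,0.58,0.016,0.1,0],[-0.5,0.58,0.016,0.1,0],[-0.5,0.58,0.016,0.5,0.001],[-0.5,0.58,0.016,0.5,0.001],[-0.5,0.58,0.016,0.5,0.001],[-0.5,0.58,0.016,0.5,0.001]]]'; python3 - <<'E'
from h import *
plan([.4915,.0432,.158],167.9)
E
```

```text
time: 5.38
position: [0.4923, 0.0426, 0.257]
orientation: [[-0.978, 0.209, 0.002], [0.209, 0.978, 0.0], [-0.001, 0.0, -1.0]]
force: [-0.5, -0.2, -1.1]
width: 0.029
grip_force: 39.8
plan [0.005 0.002 0.495] roll 0.0002 yaw now 167.94 pos [0.4923 0.0426 0.257 ] t 5.375 w 0.029
```

```bash
python3 -m inch '[[[-0.5,0.004,0.002,0.2,0],[-0.5,0.004,0.002,0.3,0],[-0.5,0.004,0.002,0.4,0],[-0.5,0.004,0.002,0.47,0],[-0.5,0.004,0.002,0.49,0],[-0.5,0.004,0.002,0.49,0],[-0.5,0.004,0.002,0.49,0]]]'
```

```text
time: 6.25
position: [0.4915, 0.0427, 0.1588]
orientation: [[-0.978, 0.21, 0.001], [0.21, 0.978, 0.0], [-0.001, 0.0, -1.0]]
force: [-0.5, 0.1, -1.3]
width: 0.0287
grip_force: 39.8
```

```bash
python3 -m inch '[[[-0.5,0,0,0.008,0],[-0.5,0,0,0.008,0],[0.2,0,0,0.008,0],[0.2,0,0,0.008,0],[0.2,0,0,0.008,0]]]';python3 -m inch '[[[0.2,0,0,-0.2,0],[0.2,0,0,-0.7,0],[0.2,0,0,-0.9,0],[0.2,0,0,-0.9,0],[0.2,0,0,-0.9,0]]]'; python3 - <<'E'
from h import *
shot("w4");plan([.45,-.155,.33],167.9)
E
```

```text
time: 6.88
position: [0.491, 0.0426, 0.1563]
orientation: [[-0.978, 0.21, 0.0], [0.21, 0.978, -0.0], [-0.0, -0.0, -1.0]]
force: [0.9, 0.1, -0.1]
width: 0.0512
grip_force: 0.0
time: 7.5
position: [0.4914, 0.0427, 0.3369]
orientation: [[-0.978, 0.21, 0.002], [0.21, 0.978, 0.0], [-0.002, 0.001, -1.0]]
force: [-0.2, -1.0, 0.0]
width: 0.0512
grip_force: 0.0
plan [-0.007 -1.009  0.027] roll -0.0001 yaw now 167.89 pos [0.4909 0.0426 0.3354] t 7.55 w 0.0512
```

```bash
python3 -m inch '[[[0.2,0,-1,0.02,0],[0.2,0,-1,0.02,0],[0.2,0,-1,0.02,0],[0.2,0,-1,0.02,0],[0.2,0,-1,0.02,0],[0.2,0,-1,0.02,0]]]'; python3 - <<'E'
from h import *
np.set_printoptions(precision=4,suppress=True)
p,C,s=shot("w5")
q=load("w4")[0]
cv2.imwrite("pics/w45.png",np.vstack([q[:260,100:500],p[:260,100:500]])[:,:,::-1])
g=p.astype(int);m=((g.max(2)<95)&(g.max(2)-g.min(2)<14)).astype(np.uint8)
n,l,st,ce=cv2.connectedComponentsWithStats(m)
for i in range(1,n):
    if 150<st[i,4]<4000 and st[i,1]<260:print(st[i],ce[i],onplane(C,ce[i],.13)[0])
E
```

```text
time: 8.3
position: [0.4491, -0.1518, 0.3315]
orientation: [[-0.978, 0.209, -0.001], [0.209, 0.978, 0.001], [0.001, 0.001, -1.0]]
force: [0.5, 0.0, 0.6]
width: 0.0511
grip_force: 0.0
[  23    0  171   19 2934] [107.5723   8.1977] [ 0.2896 -0.2693  0.13  ]
[ 588   15   52   67 2687] [617.1455  51.498 ] [0.395 0.089 0.13 ]
[ 423   37   87  121 2225] [455.4346 111.8404] [ 0.4138 -0.0321  0.13  ]
[ 281  141   37   39 1100] [299.4827 160.0855] [ 0.4257 -0.1595  0.13  ]
[ 597  148   43   51 1373] [624.5943 172.8201] [0.4918 0.0998 0.13  ]
[443 160  14  51 281] [449.79   184.6548] [ 0.472  -0.0419  0.13  ]
[ 527  162   52   40 1570] [552.6204 181.2312] [0.4868 0.0418 0.13  ]
[ 483  230   74   64 2364] [519.1772 261.978 ] [0.5571 0.0123 0.13  ]
```

View pics/w45.png

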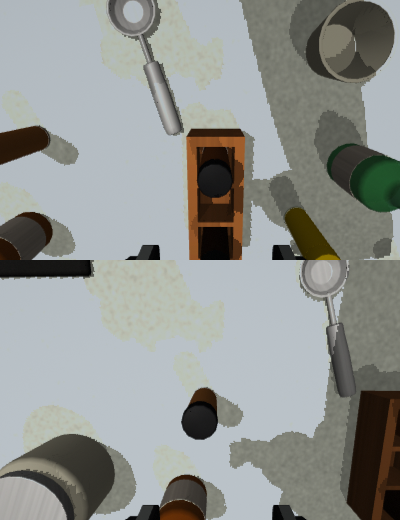

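Upper half: the medium tube stands in slot 2. Lower half: the light tube's cap is near full-image (299,161), with room around it. Moving down to it.

```bash
python3 -m inch '[[[0.2,0.1,-0.061,0.2,0],[0.2,0.1,-0.061,0.4,0],[0.2,0.1,-0.061,0.7,0],[0.2,0.1,-0.061,0.91,0],[0.2,0.1,-0.061,0.91,0],[0.2,0.1,-0.061,0.91,0],[0.2,0.1,-0.061,0.91,0]]]'; python3 - <<'E'
from h import *
p,C,s=shot("w6")
g=p.astype(int);m=((g.max(2)<95)&(g.max(2)-g.min(2)<14)).astype(np.uint8)
r=m[330];print(np.flatnonzero(np.diff(r.astype(int))))
r=m[300];print(np.flatnonzero(np.diff(r.astype(int))))
plan([.427,-.1595,.149],167.9)
E
```

```text
time: 9.22
position: [0.4283, -0.1608, 0.1525]
orientation: [[-0.978, 0.209, 0.003], [0.209, 0.978, -0.001], [-0.004, -0.001, -1.0]]
force: [0.4, 0.6, 0.3]
width: 0.051
grip_force: 0.0
[247 270 359 383 529 532 545]
[ 10 164 192 256 274 354 374 438 466 487 540 556]
plan [0.007 0.006 0.016] roll 0.0001 yaw now 167.91 pos [ 0.4281 -0.1609  0.1523] t 9.275 w 0.0513
```

```bash
python3 -m inch '[[[-0.5,0,0,0.016,0],[-0.5,0,0,0.016,0],[-0.5,0,0,0.016,0],[-0.5,0,0,0.016,0],[-0.5,0,0,0.016,0]]]' 40; python3 -m inch '[[[-0.5,0,0,-0.25,0],[-0.5,0,0,-0.9,0],[-0.5,0,0,-0.9,0],[-0.5,0,0,-0.9,0],[-0.5,0,0,-0.9,0]]]'; python3 - <<'E'
from h import *
plan([.533,.0343,.33],167.9)
E
```

```text
time: 9.9
position: [0.4274, -0.1609, 0.1478]
orientation: [[-0.978, 0.21, 0.001], [0.21, 0.978, -0.001], [-0.002, -0.0, -1.0]]
force: [-0.2, -0.2, 6.2]
width: 0.0293
grip_force: 39.4
time: 10.52
position: [0.4268, -0.1607, 0.3266]
orientation: [[-0.978, 0.21, -0.0], [0.21, 0.978, 0.0], [0.0, 0.0, -1.0]]
force: [-0.3, 1.0, -1.6]
width: 0.029
grip_force: 39.7
plan [-0.315  1.065 -0.017] roll -0.0001 yaw now 167.88 pos [ 0.4268 -0.1607  0.3266] t 10.525 w 0.029
```

```bash
python3 -m inch '[[[-0.5,0,0.5,0,0],[-0.5,-0.3,1,0,0],[-0.5,-0.31,1,0,0],[-0.5,-0.31,1,0,0],[-0.5,-0.31,1,0,0],[-0.5,-0.31,1,0,0],[-0.5,-0.31,1,0,0]]]'; python3 - <<'E'
from h import *
plan([.533,.0343,.158],167.9)
E
```

```text
time: 11.4
position: [0.5287, 0.021, 0.3268]
orientation: [[-0.977, 0.211, -0.001], [0.211, 0.977, -0.0], [0.001, -0.0, -1.0]]
force: [-0.3, 0.1, -0.6]
width: 0.0287
grip_force: 39.9
plan [-0.008  0.07   0.844] roll -0.0005 yaw now 167.81 pos [0.5287 0.021  0.3268] t 11.4 w 0.0287
```

```bash
python3 -m inch '[[[-0.5,-0.007,0.07,0,0],[-0.5,-0.007,0.07,0,0],[-0.5,-0.007,0.07,0.3,0],[-0.5,-0.007,0.07,0.45,0],[-0.5,-0.007,0.07,0.45,0],[-0.5,-0.007,0.07,0.45,0]]]'; python3 - <<'E'
from h import *
plan([.533,.0343,.158],167.9)
E
```

```text
time: 12.15
position: [0.5343, 0.0353, 0.2387]
orientation: [[-0.978, 0.21, 0.002], [0.21, 0.978, 0.0], [-0.002, 0.0, -1.0]]
force: [-0.3, -0.9, -0.6]
width: 0.029
grip_force: 39.9
plan [ 0.006 -0.006  0.403] roll -0.0001 yaw now 167.89 pos [0.5343 0.0353 0.2387] t 12.15 w 0.029
```

```bash
python3 -m inch '[[[-0.5,0.005,-0.004,0.1,0],[-0.5,0.005,-0.004,0.2,0],[-0.5,0.005,-0.004,0.3,0],[-0.5,0.005,-0.004,0.37,0],[-0.5,0.005,-0.004,0.405,0],[-0.5,0.005,-0.004,0.405,0],[-0.5,0.005,-0.004,0.405,0]]]'
```

```text
time: 13.02
position: [0.533, 0.0347, 0.1569]
orientation: [[-0.978, 0.21, 0.001], [0.21, 0.978, 0.0], [-0.001, 0.0, -1.0]]
force: [-0.1, -0.0, -1.1]
width: 0.0291
grip_force: 40.2
```

```bash
python3 -m inch '[[[-0.5,0,0,0.005,0],[0.2,0,0,0.005,0],[0.2,0,0,0.005,0],[0.2,0,0,0.005,0]]]';python3 -m inch '[[[0.2,0,0,-0.2,0],[0.2,0,0,-0.7,0],[0.2,0,0,-1,0],[0.2,0,0,-1,0],[0.2,0,0,-1,0]]]';python3 -m inch '[[[0.2,0.1,0.83,0,0],[0.2,0.1,0.83,0,0],[0.2,0.1,0.83,0,0]]]';python3 -m inch '[[[0.5,0.1,0.8,0,-0.194],[0.5,0.1,0.8,0,-0.194],[0.5,0.1,0.8,0,-0.194],[0.5,0.1,0.8,0,-0.194],[0.5,0.1,0.8,0,-0.194],[0.5,0.1,0.8,0,-0.194]]]'; python3 - <<'E'
from h import *
p,C,s=shot("w7");plan([.506,.338,.2])
E
```

```text
time: 13.52
position: [0.5326, 0.0347, 0.1551]
orientation: [[-0.978, 0.21, -0.0], [0.21, 0.978, -0.0], [0.0, -0.0, -1.0]]
force: [-1.5, -0.1, -1.7]
width: 0.051
grip_force: 0.0
time: 14.15
position: [0.5335, 0.0348, 0.3583]
orientation: [[-0.978, 0.21, 0.006], [0.21, 0.978, 0.0], [-0.006, 0.002, -1.0]]
force: [-0.0, -0.1, -0.1]
width: 0.0516
grip_force: 0.0
time: 14.52
position: [0.5476, 0.2034, 0.3531]
orientation: [[-0.978, 0.209, -0.002], [0.209, 0.978, -0.001], [0.002, -0.001, -1.0]]
force: [-0.2, -0.4, 0.1]
width: 0.0512
grip_force: 0.0
time: 15.28
position: [0.5619, 0.3614, 0.3544]
orientation: [[-0.922, -0.386, -0.001], [-0.386, 0.922, -0.001], [0.001, -0.0, -1.0]]
force: [0.7, 0.5, -0.1]
width: 0.0641
grip_force: 0.0
plan [0.302 0.001 0.774] roll 0 yaw now -157.28 pos [0.5619 0.3612 0.3547] t 15.325 w 0.0641
```

View pics/w7.png

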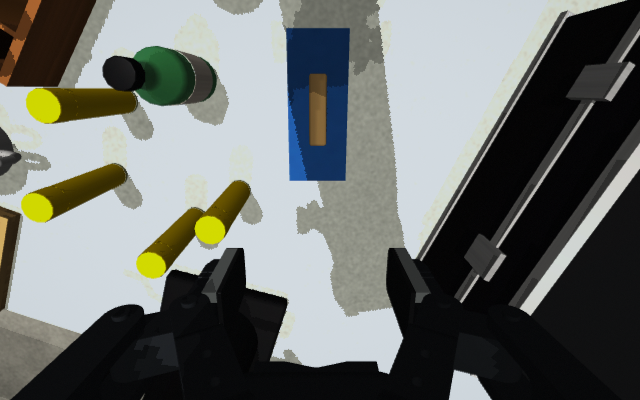

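Hood square on: top corners about (287,28), (350,28), (346,181), (290,181); handle from (309,73) to (327,146).

```bash
cat > hood.py <<'E'
from h import *
import sys
np.set_printoptions(precision=4,suppress=True)
p,C=load(sys.argv[1]);dz=float(sys.argv[2]) if len(sys.argv)>2 else 0
h=cv2.cvtColor(p,cv2.COLOR_RGB2HSV).astype(int)
def rect(m,z):
    n,l,st,ce=cv2.connectedComponentsWithStats(m.astype(np.uint8));i=1+st[1:,4].argmax()
    cs,_=cv2.findContours((l==i).astype(np.uint8),cv2.RETR_EXTERNAL,cv2.CHAIN_APPROX_NONE)
    q=cv2.convexHull(max(cs,key=len))[:,0].astype(float)
    # pixel-edge correction: push hull out by half a pixel
    c=q.mean(0);q=q+np.sign(q-c)*.5
    X=onplane(C,q,z)[:,:2]
    r=cv2.minAreaRect((X*1000).astype(np.float32));print(st[i],"rect mm",r);return r
blue=(h[...,0]>95)&(h[...,0]<125)&(h[...,1]>130)
rect(blue,.084+dz)
m=(h[...,0]>8)&(h[...,0]<25)&(h[...,1]>90);m[:,:290]=0;m[:,350:]=0;m[200:]=0
rect(m,.108+dz)
E
python3 hood.py w7; python3 - <<'E'
from h import *
p,C=load("w7");T=cam("top");S=cam("side")
tp=lambda u:np.array(u)/3.3+[160,135]
print(tri(C,[(290,181),(346,181),(350,28)],T,tp([(92,210),(27,242),(100,398)])))
E
```

```text
[ 286   28   64  153 7702] rect mm ((508.2910461425781, 341.4362487792969), (144.30775451660156, 58.537574768066406), 22.683551788330078)
[ 309   74   18   72 1213] rect mm ((508.343505859375, 341.3499450683594), (63.55058670043945, 15.915534019470215), 22.404024124145508)
[[0.58729416 0.34382082 0.07001164]
 [0.56773813 0.40238377 0.05736251]
 [0.42867093 0.34104889 0.07065675]]
```

```bash
python3 -m inch '[[[0.5,0.285,0.012,0.3,0.001],[0.5,0.285,0.012,0.5,0.001],[0.5,0.285,0.012,0.7,0.001],[0.5,0.285,0.012,0.85,0.001],[0.5,0.285,0.012,0.85,0.001],[0.5,0.285,0.012,0.85,0.001],[0.5,0.285,0.012,0.85,0.001]]]'; python3 - <<'E'
from h import *
p,C,s=shot("w8");plan([.5083,.3414,.162],202.6)
E
```

```text
time: 16.2
position: [0.5093, 0.3423, 0.1871]
orientation: [[-0.923, -0.384, 0.003], [-0.384, 0.923, 0.002], [-0.003, 0.001, -1.0]]
force: [1.1, -0.4, -0.2]
width: 0.0641
grip_force: 0.0
plan [ 0.006 -0.003  0.124] roll 0.0001 yaw now -157.39 pos [0.5092 0.3423 0.1868] t 16.25 w 0.0641
```

View pics/w8.png

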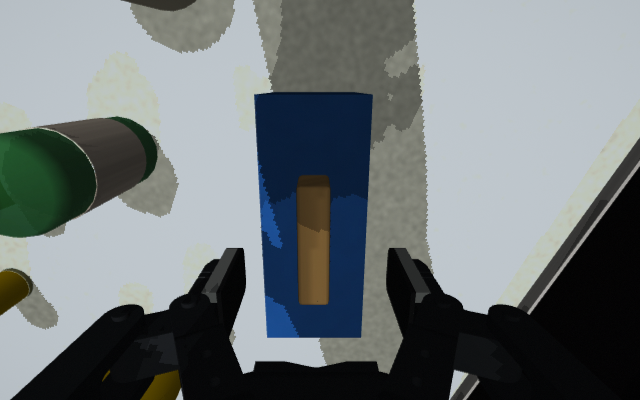

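The handle is centred between the pads, at columns 297–330 against a mid-line near 315. That was my last picture, so I'll go by numbers from here. Descending to grip.

```bash
python3 -m inch '[[[0.5,0.005,-0.003,0.06,0],[0.5,0.005,-0.003,0.12,0],[0.5,0.005,-0.003,0.12,0],[0.5,0.005,-0.003,0.12,0],[-0.9,0.005,-0.003,0.12,0],[-0.9,0.005,-0.003,0.12,0],[-0.9,0.005,-0.003,0.12,0],[-0.9,0.005,-0.003,0.12,0]]]' 70; python3 -m inch '[[[-0.9,0,0,0,0],[-0.9,0,0,0,0],[-0.9,0,0,0,0]]]'; python3 - <<'E'
from h import *
p,C,s=shot("w9");plan([.5083,.3414,.162],202.6)
E
python3 hood.py w9
```

```text
time: 17.25
position: [0.508, 0.3409, 0.1615]
orientation: [[-0.923, -0.385, 0.001], [-0.385, 0.923, -0.0], [-0.001, -0.0, -1.0]]
force: [-0.4, -1.8, 1.9]
width: 0.0147
grip_force: 69.9
time: 17.62
position: [0.508, 0.3409, 0.1615]
orientation: [[-0.923, -0.385, 0.001], [-0.385, 0.923, -0.0], [-0.001, -0.0, -1.0]]
force: [0.8, -2.8, 5.6]
width: 0.0144
grip_force: 70.0
plan [-0.002  0.002 -0.002] roll 0.0001 yaw now -157.38 pos [0.508  0.3409 0.1615] t 17.675 w 0.0145
[  247    96   138   190 17974] rect mm ((481.6287536621094, 330.72857666015625), (90.88167572021484, 58.32300567626953), 22.68415069580078)
[298 194  36   6 203] rect mm ((473.3885803222656, 327.3758239746094), (2.410717248916626, 13.801189422607422), 22.666887283325195)
```

```bash
python3 -m inch '[[[-0.9,0,0,-0.1,0],[-0.9,0,0,-0.3,0],[-0.9,0,0,-0.6,0],[-0.9,0,0,-0.9,0],[-0.9,0,0,-1,0],[-0.9,0,0,-1,0],[-0.9,0,0,-1,0]]]'; python3 - <<'E'
from h import *
p,C,s=shot("w10");plan([.532,.0345,.362],167.9)
np.set_printoptions(precision=4,suppress=True)
for f in("w9","w10"):
    p,C=load(f);z=np.load(f"pics/{f}.npz");z0=.084+(0 if f=="w9" else z["t"][2]-.1615)
    h=cv2.cvtColor(p,cv2.COLOR_RGB2HSV).astype(int);b=(h[...,0]>95)&(h[...,0]<125)&(h[...,1]>130)
    b[:60]=0
    L=[];Rr=[]
    for r in range(115,230,5):
        c=np.flatnonzero(b[r]);L.append((c.min()-.5,r));Rr.append((c.max()+.5,r))
    tool=lambda uv:(onplane(C,uv,z0)-z["t"])@z["o"]*1000
    l,r=tool(L),tool(Rr)
    fl,fr=np.polyfit(l[:,0],l[:,1],1),np.polyfit(r[:,0],r[:,1],1)
    print(f,"L",fl,"R",fr,"centre y",(fl[1]+fr[1])/2,"yaw deg",np.degrees((fl[0]+fr[0])/2),"w",fr[1]-fl[1])
    T=[(c,np.flatnonzero(b[:,c]).min()-.5) for c in range(275,355,10)];print("tops",tool(T)[:,0],[t[1] for t in T])
E
```

```text
time: 18.55
position: [0.5075, 0.341, 0.3587]
orientation: [[-0.923, -0.385, -0.003], [-0.385, 0.923, -0.002], [0.003, -0.0, -1.0]]
force: [-0.1, 0.7, -3.0]
width: 0.0146
grip_force: 69.1
plan [ 0.476 -1.462 -0.015] roll 0.193 yaw now -157.37 pos [0.5074 0.341  0.3586] t 18.6 w 0.0145
w9 L [  0.0056 -28.2834] R [-0.0013 29.7014] centre y 0.7089599163874887 yaw deg 0.1242607964427572 w 57.984783644949346
tops [73.7435 73.3449 73.3474 73.751  73.3524 73.3549 73.7584 73.3599] [np.float64(95.5), np.float64(96.5), np.float64(96.5), np.float64(95.5), np.float64(96.5), np.float64(96.5), np.float64(95.5), np.float64(96.5)]
w10 L [ -0.0001 -27.9541] R [ 0.0008 29.5617] centre y 0.8037849272897315 yaw deg 0.020850174576224893 w 57.51575981910021
tops [73.3356 73.3381 73.3406 73.3431 73.3456 73.3481 73.3506 73.3531] [np.float64(96.5), np.float64(96.5), np.float64(96.5), np.float64(96.5), np.float64(96.5), np.float64(96.5), np.float64(96.5), np.float64(96.5)]
```

```bash
python3 - <<'E'
from h import *
np.set_printoptions(precision=2,suppress=True)
p,C=load("w3");z=np.load("pics/w3.npz");h=cv2.cvtColor(p,cv2.COLOR_RGB2HSV).astype(int)
b=(h[...,0]<18)&(h[...,1]>100)&(h[...,2]>40)
tool=lambda uv,zz:(onplane(C,uv,zz)-z["t"])@z["o"]*1000
L=[];R=[]
for r in list(range(14,110,3)):
    c=np.flatnonzero(b[r,280:355])+280;L.append((c.min()-.5,r));R.append((c.max()+.5,r))
l,r=tool(L,.07),tool(R,.07)
fit=lambda P,i,j:np.polyfit(P[:,i],P[:,j],1)
fl,fr=fit(l,0,1),fit(r,0,1);print("L",fl,"R",fr,"res",np.std(l[:,1]-np.polyval(fl,l[:,0])),np.std(r[:,1]-np.polyval(fr,r[:,0])))
T=[];B=[]
for c in list(range(293,346,3)):
    q=np.flatnonzero(b[:172,c]);T.append((c,q.min()-.5));B.append((c,q.max()+.5))
t,bb=tool(T,.07),tool(B,.07);print("T",t[:,0],"B",bb[:,0]);print([x[1] for x in T],[x[1] for x in B])
x=(np.median(t[:,0])+np.median(bb[:,0]))/2
y=(np.polyval(fl,x)+np.polyval(fr,x))/2
k=(fl[0]+fr[0])/2
print("centre tool",x,y,"slope deg",np.degrees(k),"len",np.median(t[:,0])-np.median(bb[:,0]),"wid",np.polyval(fr,x)-np.polyval(fl,x))
print("world",z["t"]*1000+z["o"]@[x,y,0],"yaw",np.degrees(np.arctan2(*(z["o"]@[1,k,0])[1::-1])), z["t"])
E
```

```text
L [  0.   -26.02] R [ 0.  31.8] res 0.30175849998655346 0.28642993373768844
T [146.49 146.49 146.49 146.49 146.49 146.5  146.5  146.5  146.5  146.5
 146.5  146.5  145.67 145.67 146.51 145.67 145.67 145.67] B [ 2.76  2.76  2.76  2.77  2.77  2.77  2.77  2.78 49.52  2.78  2.78  2.78
  2.79  2.79  2.79  2.79  2.8   2.8 ]
[np.float64(9.5), np.float64(9.5), np.float64(9.5), np.float64(9.5), np.float64(9.5), np.float64(9.5), np.float64(9.5), np.float64(9.5), np.float64(9.5), np.float64(9.5), np.float64(9.5), np.float64(9.5), np.float64(10.5), np.float64(10.5), np.float64(9.5), np.float64(10.5), np.float64(10.5), np.float64(10.5)] [np.float64(160.5), np.float64(160.5), np.float64(160.5), np.float64(160.5), np.float64(160.5), np.float64(160.5), np.float64(160.5), np.float64(160.5), np.float64(115.5), np.float64(160.5), np.float64(160.5), np.float64(160.5), np.float64(160.5), np.float64(160.5), np.float64(160.5), np.float64(160.5), np.float64(160.5), np.float64(160.5)]
centre tool 74.63763047704384 3.1327957326821636 slope deg 0.18674021823923795 len 143.71287010654873 wid 57.86230991709755
world [532.25  34.43 355.1 ] yaw 167.96083935683677 [0.6  0.02 0.36]
```

```bash
python3 -m inch '[[[-0.9,0.1,-0.15,-0.05,0],[-0.9,0.2,-0.35,-0.05,0.03],[-0.9,0.24,-0.55,-0.05,0.06],[-0.9,0.24,-0.73,-0.05,0.1],[-0.9,0.24,-0.73,-0.05,0.1]]]'; python3 - <<'E'
from h import *
plan([.5317,.0342,.36],167.9)
E
```

```text
time: 19.23
position: [0.5198, 0.1857, 0.3694]
orientation: [[-0.997, -0.077, -0.003], [-0.077, 0.997, -0.001], [0.003, -0.001, -1.0]]
force: [-0.2, 0.2, -2.4]
width: 0.0146
grip_force: 69.3
plan [-0.001 -0.76   0.048] roll 0.0918 yaw now -175.58 pos [0.5198 0.1857 0.3694] t 19.225 w 0.0146
```

```bash
python3 -m inch '[[[-0.9,0,-0.2,0.02,0.03],[-0.9,0,-0.45,0.04,0.06],[-0.9,0,-0.65,0.05,0.09],[-0.9,0,-0.755,0.05,0.092],[-0.9,0,-0.755,0.05,0.092],[-0.9,0,-0.755,0.05,0.092],[-0.9,0,-0.755,0.05,0.092]]]'; python3 - <<'E'
from h import *
plan([.5317,.0342,.36],167.9)
E
```

```text
time: 20.1
position: [0.5317, 0.0384, 0.3608]
orientation: [[-0.979, 0.205, -0.001], [0.205, 0.979, 0.0], [0.001, 0.0, -1.0]]
force: [0.1, 0.3, -3.3]
width: 0.0145
grip_force: 69.5
plan [-0.004 -0.02   0.004] roll 0.0015 yaw now 168.17 pos [0.5317 0.0384 0.3608] t 20.1 w 0.0145
```

```bash
python3 -m inch '[[[-0.9,-0.004,-0.02,0,0.0015],[-0.9,-0.004,-0.02,0.05,0.0015],[-0.9,-0.004,-0.02,0.15,0.0015],[-0.9,-0.004,-0.02,0.2,0.0015],[-0.9,-0.004,-0.02,0.2,0.0015],[-0.9,-0.004,-0.02,0.2,0.0015],[-0.9,-0.004,-0.02,0.2,0.0015]]]'; python3 - <<'E'
from h import *
plan([.5317,.0342,.238],167.9)
E
```

```text
time: 20.98
position: [0.532, 0.0332, 0.3218]
orientation: [[-0.977, 0.211, 0.001], [0.211, 0.977, 0.0], [-0.001, 0.0, -1.0]]
force: [-0.6, 0.0, -2.5]
width: 0.0147
grip_force: 69.4
plan [0.003 0.004 0.419] roll -0.0006 yaw now 167.8 pos [0.532  0.0332 0.3218] t 20.975 w 0.0147
```

```bash
python3 -m inch '[[[-0.9,0.003,0.004,0,-0.0006],[-0.9,0.003,0.004,0.1,-0.0006],[-0.9,0.003,0.004,0.2,-0.0006],[-0.9,0.003,0.004,0.3,-0.0006],[-0.9,0.003,0.004,0.37,-0.0006],[-0.9,0.003,0.004,0.41,-0.0006],[-0.9,0.003,0.004,0.41,-0.0006],[-0.9,0.003,0.004,0.41,-0.0006]]]'; python3 - <<'E'
from h import *
plan([.5317,.0342,.2315],167.9)
E
```

```text
time: 21.98
position: [0.5317, 0.0342, 0.2398]
orientation: [[-0.978, 0.21, 0.001], [0.21, 0.978, 0.0], [-0.001, 0.0, -1.0]]
force: [0.4, -0.5, -3.0]
width: 0.0145
grip_force: 69.5
plan [-0.     0.     0.042] roll 0.0 yaw now 167.9 pos [0.5317 0.0342 0.2398] t 21.975 w 0.0145
```

```bash
python3 -m inch '[[[-0.9,0,0,0.01,0],[-0.9,0,0,0.02,0],[-0.9,0,0,0.03,0],[-0.9,0,0,0.035,0],[-0.9,0,0,0.035,0]]]';python3 -m inch '[[[-0.9,0,0,0.003,0],[-0.9,0,0,0.006,0],[-0.9,0,0,0.006,0],[-0.9,0,0,0.006,0]]]'
```

```text
time: 22.6
position: [0.5313, 0.0341, 0.232]
orientation: [[-0.978, 0.21, -0.0], [0.21, 0.978, 0.0], [0.0, -0.0, -1.0]]
force: [0.1, 0.1, -3.2]
width: 0.0145
grip_force: 69.5
time: 23.1
position: [0.5314, 0.0341, 0.2315]
orientation: [[-0.978, 0.21, 0.001], [0.21, 0.978, -0.0], [-0.001, 0.0, -1.0]]
force: [-3.5, -1.8, 4.0]
width: 0.0142
grip_force: 70.5
```

Contact came at the expected height with light force. Releasing and backing off to look.

```bash
python3 -m inch '[[[-0.9,0,0,0,0],[-0.3,0,0,0,0],[0.2,0,0,0,0],[0.2,0,0,0,0],[0.2,0,0,0,0]]]';python3 -m inch '[[[0.2,0,0,-0.1,0],[0.2,-0.1,0,-0.4,0],[0.2,-0.3,0,-0.7,0],[0.2,-0.4,0,-0.9,0],[0.2,-0.4,0,-0.9,0],[0.2,-0.4,0,-0.9,0],[0.2,-0.4,0,-0.9,0]]]'; python3 - <<'E'
from h import *
p,C,s=shot("w11");print(s["position"],s["time"])
for n in("top","side"):
    q,d=optics.camera(n);np.savez(f"pics/{n}1.npz",p=q,d=d);cv2.imwrite(f"pics/{n}1.png",q[:,:,::-1])
E
python3 hood.py w11 .07
```

```text
time: 23.72
position: [0.5314, 0.0341, 0.2308]
orientation: [[-0.978, 0.21, -0.0], [0.21, 0.978, 0.0], [0.0, 0.0, -1.0]]
force: [0.1, -0.2, 0.1]
width: 0.0513
grip_force: 0.0
time: 24.6
position: [0.6087, 0.0175, 0.4093]
orientation: [[-0.978, 0.209, -0.003], [0.209, 0.978, -0.0], [0.003, -0.001, -1.0]]
force: [-0.1, 0.5, 0.5]
width: 0.0511
grip_force: 0.0
[0.60873722 0.01748212 0.40929707] 24.6
[ 282    0   68  164 8892] rect mm ((532.1417236328125, 34.0111198425293), (58.82422637939453, 142.38084411621094), 77.97169494628906)
[ 307   46   18   79 1407] rect mm ((531.635009765625, 34.323944091796875), (15.715097427368164, 63.66197204589844), 77.94562530517578)
```

```bash
python3 -m inch '[[[0.2,0,-0.4,0,0],[0.2,0,-0.9,0.2,0],[0.2,0,-0.9,0.3,0],[0.2,0,-0.9,0.3,0],[0.2,0,-0.9,0.3,0],[0.2,0,-0.9,0.3,0],[0.2,0,-0.9,0.3,0]]]'; cat > seam.py <<'E'
from h import *
import sys
np.set_printoptions(precision=1,suppress=True,linewidth=150)
f=sys.argv[1];sgn=float(sys.argv[2])
if len(sys.argv)>3:shot(f)
p,C=load(f);h=cv2.cvtColor(p,cv2.COLOR_RGB2HSV).astype(int)
blue=(h[...,0]>95)&(h[...,0]<125)&(h[...,1]>130);org=(h[...,0]<18)&(h[...,1]>100)
for m in(blue,org):
    n,l,st,ce=cv2.connectedComponentsWithStats(m.astype(np.uint8));o=np.argsort(-st[1:,4])[:3]+1;print(st[o])
K,R,t=C;a=np.radians(167.95);ex=np.array([np.cos(a),np.sin(a),0]);ey=np.array([-ex[1],ex[0],0]);c0=np.array([.53225,.03443,0])
def face(uv):  # ray onto the long side's vertical plane, in caddy (x,z) mm
    uv=np.atleast_2d(uv).astype(float);d=(R.T@np.linalg.inv(K)@np.c_[uv,np.ones(len(uv))].T).T;o=-R.T@t
    k=(sgn*.029-(o-c0)@ey)/(d@ey);X=o+d*k[:,None]-c0
    return np.c_[X@ex,X[:,2]]*1000
for x in(-60,-30,0,30,60):   # colour run along the face, top to bottom
    s=""
    for z in range(165,-12,-1):
        X=c0+ex*x/1000+ey*sgn*.029+[0,0,z/1000];u,v=np.round(proj(C,X)[0]).astype(int)
        s+="." if not(0<=u<640 and 0<=v<400) else "B" if blue[v,u] else "o" if org[v,u] else "-"
    i=lambda ch:(165-s.find(ch),165-s.rfind(ch)) if ch in s else None
    print("x",x,"blue z",i("B"),"orange z",i("o"))
for z in(145,130,115,100,85,75,65,55,40,25,10):
    s=[]
    for x in np.arange(-85,85,.5):
        X=c0+ex*x/1000+ey*sgn*.029+[0,0,z/1000];u,v=np.round(proj(C,X)[0]).astype(int)
        s.append(0<=u<640 and 0<=v<400 and (blue if z>70 else org)[v,u])
    k=np.flatnonzero(s);print("z",z,"x from",k.min()*.5-85 if len(k) else None,"to",k.max()*.5-85 if len(k) else None)
E
python3 seam.py w12 1 shoot; python3 -c "
from h import *
print(arm.state()['position'])"
```

```text
time: 25.62
position: [0.5724, -0.1575, 0.3519]
orientation: [[-0.978, 0.208, 0.002], [0.208, 0.978, -0.0], [-0.002, 0.0, -1.0]]
force: [-0.1, 0.3, -0.8]
width: 0.051
grip_force: 0.0
[[  459     0   153   176 17255]
 [    0   181     1     1     1]
 [    4   184     1     1     1]]
[[ 436    4   42  152 3462]
 [ 229  118   56   55 1752]
 [ 538   34   48   94  960]]
x -60 blue z (165, 70) orange z (69, 0)
x -30 blue z (165, 71) orange z (67, 1)
x 0 blue z (165, 71) orange z (67, 2)
x 30 blue z (165, 70) orange z (69, 2)
x 60 blue z (138, 71) orange z (68, 1)
z 145 x from -70.0 to 58.5
z 130 x from -70.5 to 61.5
z 115 x from -70.5 to 65.0
z 100 x from -70.0 to 68.0
z 85 x from -70.5 to 71.5
z 75 x from -70.5 to 72.5
z 65 x from -70.0 to 72.5
z 55 x from -71.0 to 72.0
z 40 x from -70.5 to 72.0
z 25 x from -70.5 to 72.5
z 10 x from -71.0 to 72.0
[ 0.5723967 -0.15759    0.3516712]
```

The hood and caddy ends line up within 0.5 mm. The seam sits at z = 70 mm along the whole side and no rim strip shows, so I'm handing in.

```bash
python3 -c "
from cell import workorder
print(workorder.job_done())"
```

```text
the job is handed in; nothing more can be done
None
```

The job is handed in: both loose tubes stand in the caddy's two empty slots, and the hood sits flat on the rim, with its ends and the one long side I checked flush to about 0.5 mm, after about 26 s of robot time.

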